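# Roll the guide roller onto the scribed line and start the cycle

### The job

Push the top of the lying guide roller sideways with a fingertip so that it rolls across the perforated plate and comes to rest lying along the scribed line, its axis right over the line. Then, leaving it there, press the larger push button on the control box right down. Do not grip or lift anything, keep off the smaller button, and leave the other things where they are.

Things in the scene. Friction and masses are not known exactly. Their poses are not given: they have to be found in the camera images.
- roller: Loose guide roller (about 350 g) lying on the plate: slippery polished steel sleeve 80 mm long, 37 mm diameter, a grippy rubber tyre 15 mm wide, 40 mm diameter at each end. Origin: its centre, on the axis, 20 mm above the plate. x runs along its length; y, z turn as it rolls. Starts 70 to 120 mm to either side of the line, about parallel to it. Pushed slowly, it stops within 3 mm of the finger.
- line (a point): Middle of the scribed line (pale, straight, 270 x 3 mm) on the plate's top, 25 mm above the table. x runs along the line, y across it (the way to roll), z up. The fixed dark steel plate, full of small holes, is centred here: 280 mm along x, 360 mm along y; beyond each y edge a 12 mm high aluminium bar lies on the table.
- start_top (a point): Centre of the top face of the larger push button (black, 32 mm diameter, in a 48 mm housing), 63 mm above the table; pressed straight down, 6 mm travel, 4 N at the bottom, springs back. It is on the fixed white control box (170 x 110 mm, 45 mm high) left or right of the plate; the box's joystick, 98 mm above the table, stands 107 mm from it.
- start (a joint): Travel of the larger push button: 0 released, 0.006 m fully down.
- small_top (a point): Centre of the top face of the smaller push button (black, 16 mm in diameter, in a 32 mm housing), 56 mm beside the larger one, top at the same height. Not to be pressed.
- small (a joint): Travel of the smaller push button: 0 released, 0.006 m fully down.
- block: Bystander, loose, on the plate, on the other side of the line from the roller: dark steel electrode block with a copper nose, 72 mm long (its x), 30 mm wide, 26 mm high; origin at the underside.
- collar: Bystander, loose: brass ring, 30 mm in diameter, 14 mm high, on the plate near its edge farthest from the robot; origin at the underside.
- pot: Bystander, loose: small white pot with a metal lid, 26 mm in diameter, 35 mm high, on the plate near its edge closest to the robot; origin at the underside.
- wrench: Bystander, loose: steel wrench lying flat on the table far to the left of the plate; origin at its underside.
- driver: Bystander, loose: screwdriver lying on the table near the robot, on the left; origin at its underside.
- flask: Bystander, loose: white plastic bottle, 50 mm in diameter, 110 mm high, on the table to the right of the plate's far end; origin at the underside.
- spool: Bystander, loose: cardboard ring, 60 mm in diameter, 22 mm high, on the table near the robot, on the right; origin at the underside.
Mind the look-alikes: they are no part of the job. Leave any purple or yellow look-alike of the roller alone.

How it is judged:
On the way, in this order (a step that is already met when the one before it is completed fails the run):
1. the roller has turned about its own axis by at least 60 degrees (it rolls, it is not dragged) (angle between roller's own z axis and vertical above 1.05 rad).
2. the roller lies at rest along the line, no finger on it (y of roller in the frame of line between -0.008 and 0.008 m and x of roller in the frame of line between -0.08 and 0.08 m and angle between the x axis of roller and the x axis of line, either way round below 0.17 rad and z of roller in the frame of line between -0.026 and 0.026 m and linear speed of roller below 0.01 m/s and angular speed of roller below 0.3 rad/s and contact force between roller and the arm below 0.05 N and contact force between roller and the fingers below 0.05 N), for 0.3 s.
3. the larger button is pressed down (value of joint start above 0.0045 m), for 0.05 s.
At the end, for the whole second after the job is handed in: The roller rests on the plate along the line: centre within 8 mm of it sideways and 80 mm of its middle lengthways, axis within 0.17 rad; the larger button was then pressed 4.5 mm or more; both buttons are released; every other loose thing is within 20 mm of its start (y of roller in the frame of line between -0.008 and 0.008 m and x of roller in the frame of line between -0.08 and 0.08 m and angle between the x axis of roller and the x axis of line, either way round below 0.17 rad and z of roller in the frame of line between -0.026 and 0.026 m and linear speed of roller below 0.01 m/s and angular speed of roller below 0.3 rad/s and value of joint start between -0.0015 and 0.0015 m and value of joint small between -0.0015 and 0.0015 m and distance of each of block, collar, pot, wrench, driver, flask, spool from where it was at the start of the episode below 0.02 m); the robot touches nothing.
It fails at once if the roller is lifted off the plate (more than 8 mm) (z of roller in the frame of line above 0.028 m).
It fails at once if the roller falls off the plate (z of roller in the frame of line below 0.01 m).
It fails at once if the smaller button is pressed (value of joint small above 0.003 m).
It fails at once if the larger button is pressed while the roller is not on the line (value of joint start above 0.003 m and not (y of roller in the frame of line between -0.008 and 0.008 m and x of roller in the frame of line between -0.08 and 0.08 m and angle between the x axis of roller and the x axis of line, either way round below 0.17 rad and z of roller in the frame of line between -0.026 and 0.026 m)).
It fails at once if another loose thing is moved by more than 20 mm (distance of any of block, collar, pot, wrench, driver, flask, spool from where it was at the start of the episode above 0.02 m).
It also fails if it takes over 54 s, if anything falls off the work surface, if the arm or the gripper's body presses on something with over 40 N, if the wrist force passes 120 N, or if a joint passes its speed limit or range.

### The arm

A 6-joint arm with a two-finger parallel gripper is mounted at the origin on the work surface. World frame = base frame: x ahead of the robot, y to its left, z up, the work surface at z = 0. Lengths are in m, angles in rad, forces in N, time in s.
With the tool pointing down it reaches from about 0.2 to 0.875 m from the base axis. Payload 3.4 kg.
Tool frame: the origin (TCP) lies between the finger pads; the fingertips stand 25 mm ahead of it and the grasp point (between the pads) lies 6 mm ahead of it (r.nose_length is the z of the fingertips in the tool frame, in m); z points along the fingers, x is the direction in which the jaws open and shut, and the axes are right-handed (so a half turn about z gives the same grasp; the last joint's range is limited). The gripper opens to 94 mm and grips with 3 to 60 N. Pads are 16 mm wide; open, the fingers measure 119 mm over their backs; the gripper's body (75 mm by 177 mm) begins 78 mm behind the grasp point.
Start: joints at [1.134, 0.276, 1.505, -0, 1.361, -0.121], TCP at [0.179, 0.547, 0.23] pointing down, gripper open.
Joint ranges: [-2.89, 2.89], [-0.75, 2.08], [0.22, 2.7], [-1.18, 4.32], [0.11, 2.71], [-2.7, 2.7]. Speed limits (rad/s): [2.57, 2.57, 3.14, 3.14, 3.14, 3.14].

### API

Orientations are given as a unit quaternion [w, x, y, z].
In Python, from plant import r, gripper_to, inverse_kinematics, vision, models, telemetry gives the robot as it stands. Calls block until the motion is done:
- r.move_to(position, orientation): joint-space move of the TCP to a pose.
- r.move_l(position, rot=None, vel=0.15, guard=None): straight line of the TCP; rot=None keeps the orientation; vel is the mean speed in m/s. With guard (N) it stops when the force on the tool has changed by that much, and returns True; else False.
- r.movej(angles): joint-space move.
- gripper_to(opening, f_grip=None): finger opening in m; f_grip is the grip in N (None keeps the last); returns when the fingers have stopped.
- r.hold(seconds).
- inverse_kinematics(position, orientation): joint angles nearest the present ones, or None.
- vision.snapshot(name): name is "scene" or "top" or "wrist"; returns the picture (480x640x3 uint8, red, green, blue); there is no depth.
- vision.get_calibration(name): a dict with "fx", "fy", "cx", "cy" (pixels), "position" and "orientation" of the camera in the world. Camera axes: x right, y down, z forward; pixel columns grow to the right and rows downward; lengths in m; the calibration is good to about 2 mm. A picture is of the moment at which its call begins: read the wrist's pose just before it. get_calibration takes no time and is no camera call; for the wrist camera it gives the pose at the moment of the call.
A pose or a line that the arm cannot do raises r.PlanningError and nothing moves.
- r.sign_off(): hands the job in, once; it reports no verdict.
Trained networks look in the newest picture that a camera, given by its name, has taken for a name from the list of things; names that differ only in an ending like _2 or _b are one class to them, and where a whole thing is asked for, a point or a joint stands for the part that bears it (a point fixed in the world has none). Each returns a list of dicts, best first, with "score" (0 to 1); they miss things now and then, are a little off and sometimes report something else, mostly with a low value. They report only what shows in the picture. A call takes as long as a camera call. They do not tell look-alikes from the thing itself.
- models.boxes_of(thing, camera): "at" ([x, y, z] in m, in world coordinates, good to about 4 mm: the middle of the surface that is visible of it).
- models.regions_of(thing, camera): "pixels" (480x640 bool, what is visible of it).
- models.mark_of(thing, camera): "at" ([x, y, z] in m, in world coordinates, good to about 4 mm: a listed point, or the origin of a listed thing).
Readings, each from a call of its own:
- telemetry.current_t(): time.
- telemetry.current_joints(): joint angles.
- telemetry.current_dq(): joint speeds.
- telemetry.current_joint_efforts(): joint torques, N m.
- telemetry.current_ee_pos(): TCP position.
- telemetry.current_tool_rot(): TCP orientation.
- telemetry.current_wrist_force(): force on the tool from outside, world axes, zero at the start.
- telemetry.current_torque(): the same for the moment, N m.
- telemetry.current_opening(): finger opening in m.
Only numpy, scipy, OpenCV 4.12 (cv2) and the standard library are available. Lean on these libraries where they do the work, as an engineer would, in place of code of your own. Each camera call takes 0.05 s, during which the arm holds its last target. There are 200 camera calls.

## Working session

There is one attempt and no reset: what is moved stays moved. The work goes in short steps, each a Python script; the robot and the scene stay as the last script left them, time stands still between calls to the robot, and variables do not carry over. Pictures are saved under pics/ and viewed, about 8 in all and at most 12, crops included, and the job is handed in when it is done.

```bash
mkdir -p pics; ls
python3 - <<'E'
from plant import r, gripper_to, inverse_kinematics, vision, models, telemetry
import cv2
for c in("scene","top"):
    im=vision.snapshot(c); cv2.imwrite(f"pics/{c}0.png",im[:,:,::-1])
    k=vision.get_calibration(c); print(c,k)
    for t in ["roller","line","start_top","small_top","block","collar","pot","flask"]:
        print(t,[(round(d["score"],2),[round(float(v),3) for v in d["at"]]) for d in models.mark_of(t,c)[:4]])
print(telemetry.current_t(),r.nose_length,telemetry.current_tool_rot())
E
```

```text
pics
scene {'fx': 444.1657918065462, 'fy': 444.1657918065462, 'cx': 315.6015241993341, 'cy': 245.0995999093336, 'position': array([1.1476408 , 0.52375627, 0.83935598]), 'orientation': array([-0.1695612 ,  0.39516933,  0.83595382, -0.34098594])}
roller [(0.96, [0.811, -0.113, 0.022]), (0.92, [0.577, -0.121, 0.042]), (0.76, [0.813, -0.265, 0.02]), (0.72, [0.682, -0.428, 0.02])]
line [(0.83, [0.539, -0.006, 0.026]), (0.55, [0.567, 0.501, -0.001])]
start_top [(0.44, [0.457, 0.389, 0.063])]
small_top [(0.74, [0.292, 0.309, 0.004]), (0.5, [0.448, 0.337, 0.067])]
block [(0.67, [0.54, 0.064, 0.022])]
collar [(0.42, [0.637, 0.12, 0.027])]
pot [(0.55, [0.406, 0.061, 0.022])]
flask [(0.97, [0.698, -0.302, -0.001])]
top {'fx': 504.5251340545986, 'fy': 504.5251340545986, 'cx': 325.1690887305484, 'cy': 239.38567054037858, 'position': array([0.4532444 , 0.0363734 , 1.35107096]), 'orientation': array([ 0.02708761, -0.69780558,  0.71518142, -0.02914036])}
roller [(0.84, [0.574, -0.122, 0.044]), (0.8, [0.815, -0.11, 0.022]), (0.73, [0.803, 0.054, 0.02]), (0.58, [0.685, -0.427, 0.018])]
line [(0.97, [0.54, -0.011, 0.023])]
start_top [(0.54, [0.459, 0.391, 0.064])]
small_top [(0.42, [0.452, 0.335, 0.069])]
block [(0.8, [0.537, 0.069, 0.022]), (0.18, [0.569, 0.5, -0.003])]
collar [(0.59, [0.639, 0.128, 0.027])]
pot [(0.5, [0.404, 0.067, 0.024])]
flask [(0.94, [0.697, -0.302, 0.001])]
0.9 0.025 [-2.99695372e-05  8.09501083e-01  5.87118382e-01  2.80194970e-05]
```

View pics/top0.png

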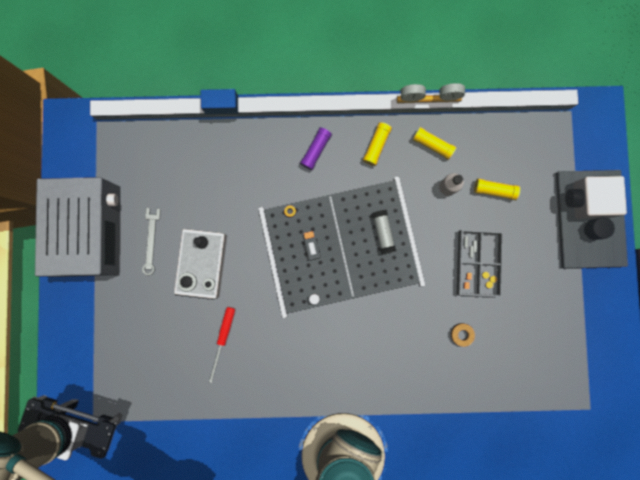

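View pics/scene0.png

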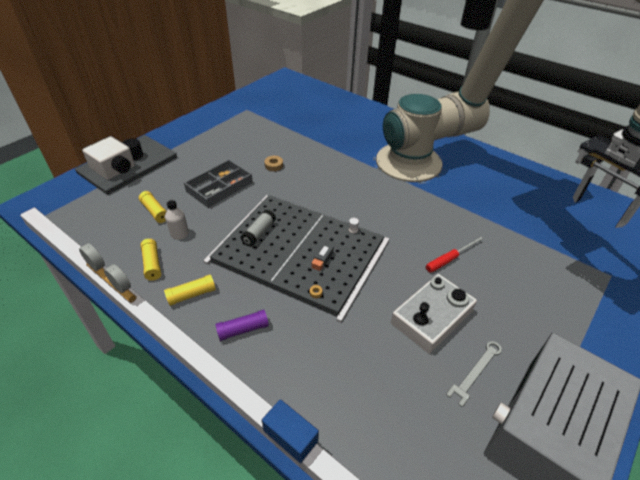

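The top view shows the grey roller at (385,230), right of the line running (331,196)→(352,295). The box has its joystick at (200,242), the large button at (187,281) and the small one at (208,284). The look-alikes are purple (316,148) and yellow (377,143), (435,143) and (497,189). The grey sleeve with dark tyres on the plate is the one that fits. I'll measure it and confirm in a crop.

```bash
cat > h.py <<'E'
from plant import r, gripper_to, inverse_kinematics, vision, models, telemetry
import cv2, numpy as np
from scipy.spatial.transform import Rotation as R
def ray(k,uv):
    uv=np.atleast_2d(uv); d=np.c_[(uv[:,0]-k["cx"])/k["fx"],(uv[:,1]-k["cy"])/k["fy"],np.ones(len(uv))]
    return np.array(k["position"]), R.from_quat(np.roll(k["orientation"],-1)).apply(d)
def at_z(k,uv,z):
    p,d=ray(k,uv); return p+d*((z-p[2])/d[:,2:])
def meet(k1,u1,k2,u2):
    p,d=ray(k1,u1);q,e=ray(k2,u2);d,e=d[0],e[0]
    s=np.linalg.lstsq(np.c_[d,-e],q-p,rcond=None)[0]
    a,b=p+s[0]*d,q+s[1]*e; return (a+b)/2,np.linalg.norm(a-b)
def pix(k,P):
    c=R.from_quat(np.roll(k["orientation"],-1)).inv().apply(np.array(P)-k["position"]); return np.array([c[0]/c[2]*k["fx"]+k["cx"],c[1]/c[2]*k["fy"]+k["cy"]])
def roller(cam="top",near=(.577,-.121)):
    """centre and axis from the region, at axis height .045 (mean-surface parallax left in: top seen at ~.06)"""
    k=vision.get_calibration(cam); best=None
    for g in models.regions_of("roller",cam):
        v,u=np.nonzero(g["pixels"])
        if len(u)<60: continue
        P=at_z(k,np.c_[u,v],.045)[:,:2]; c,_,_=(lambda q:q)(cv2.minAreaRect(P.astype(np.float32)*1000))
        m=P.mean(0); w,V=np.linalg.eigh(np.cov(P.T)); a=V[:,1]*np.sign(V[0,1])
        dd=np.linalg.norm(m-near)
        if best is None or dd<best[0]: best=(dd,m,np.array(c)/1000,a,len(u),np.c_[u,v].mean(0))
    return best[1:]
E
python3 - <<'E'
from h import *
ims={c:vision.snapshot(c) for c in("top","scene")}
K={c:vision.get_calibration(c) for c in ims}
R_={}
for c in ims:
    m,b,a,n,px=roller(c); R_[c]=px
    print(c,"roller mean",m.round(4),"rect",b.round(4),"axis deg",np.degrees(np.arctan2(a[1],a[0])).round(2),n,px.round(1))
print("roller tri",meet(K["top"],R_["top"],K["scene"],R_["scene"]))
for c in ims:   # line: bright thin pixels near the mark
    g=cv2.cvtColor(ims[c],cv2.COLOR_RGB2GRAY); th=cv2.morphologyEx(g,cv2.MORPH_TOPHAT,np.ones((5,5),np.uint8))
    v,u=np.nonzero(th>25); P=at_z(K[c],np.c_[u,v],.025)[:,:2]
    o=np.array([.54,-.009]);a0=np.array([.98,.18])
    for tol in(.03,.012,.008):
        n=np.array([-a0[1],a0[0]]); s=(abs((P-o)@n)<tol)&(abs((P-o)@a0)<.15)
        vx,vy,x,y=cv2.fitLine(P[s].astype(np.float32),cv2.DIST_HUBER,0,.001,.001).ravel(); a0=np.array([vx,vy])*np.sign(vx); o=np.array([x,y])
    t=(P[s]-o)@a0; print(c,"line o",(o+a0*(t.min()+t.max())/2).round(4),"deg",np.degrees(np.arctan2(a0[1],a0[0])).round(2),"len",np.ptp(t).round(3),s.sum())
for t in("start_top","small_top"):
    for c in ims: print(t,c,[(round(d["score"],2),np.round(d["at"],3)) for d in models.mark_of(t,c)[:3]])
    for c in ims:
        for g in models.regions_of(t,c)[:2]:
            v,u=np.nonzero(g["pixels"]); print(t,c,g["score"],len(u),u.mean().round(1),v.mean().round(1))
a=ims["top"][175:320,165:435]; cv2.imwrite("pics/crop1.png",cv2.resize(a[:,:,::-1],None,fx=2.9,fy=2.9,interpolation=cv2.INTER_CUBIC))
a=ims["scene"][190:360,200:490]; cv2.imwrite("pics/crop2.png",cv2.resize(a[:,:,::-1],None,fx=2.7,fy=2.7,interpolation=cv2.INTER_CUBIC))
print(telemetry.current_t())
E
```

```text
top roller mean [ 0.5739 -0.122 ] rect [ 0.5744 -0.122 ] axis deg 11.53 637 [383.9 231.6]
scene roller mean [ 0.576  -0.1203] rect [ 0.575  -0.1209] axis deg 13.17 657 [257.7 227.9]
roller tri (array([ 0.57428098, -0.12258518,  0.04163912]), np.float64(0.0004806310628570725))
top line o [ 0.5415 -0.0104] deg 11.36 len 0.27 289
scene line o [ 0.5419 -0.0105] deg 11.39 len 0.267 230
start_top top [(0.65, array([0.457, 0.39 , 0.067])), (0.29, array([ 0.294,  0.317, -0.001]))]
start_top scene [(0.54, array([0.453, 0.388, 0.066]))]
start_top scene 0.73 116 457.9 295.1
small_top top [(0.49, array([0.452, 0.338, 0.067]))]
small_top scene [(0.47, array([0.451, 0.333, 0.066]))]
small_top scene 0.4 34 437.5 280.7
1.5
```

View pics/crop1.png

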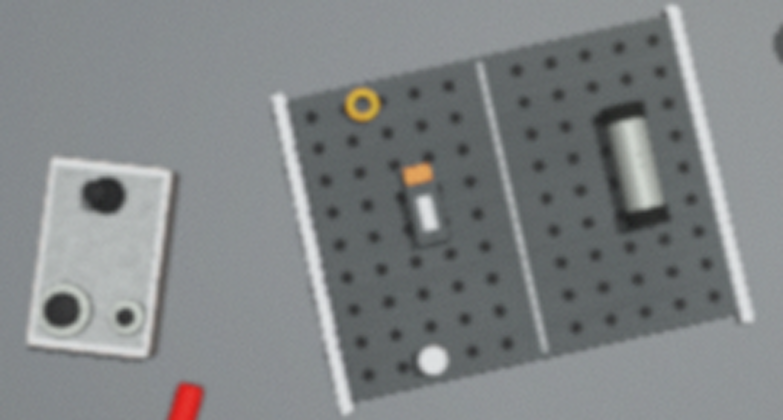

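View pics/crop2.png

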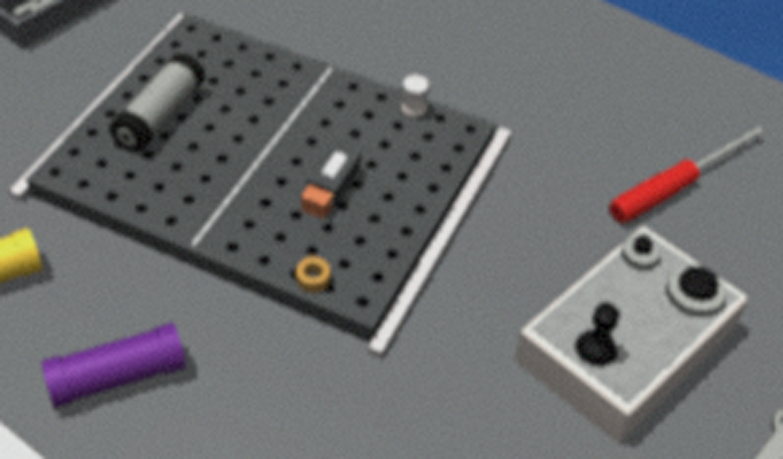

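Crop 1 confirms the grey roller with dark tyres at crop (636,165). The large button is at crop (63,310) and the small one at (125,317), with the joystick at the far end of the box. Both views agree on the line within 1 mm. The roller is 116 mm from the line and parallel to it. I'll push it to slightly short, then check.

```bash
cat >> h.py <<'E'
O=np.array([.5417,-.0104]); TH=np.radians(11.37); A=np.array([np.cos(TH),np.sin(TH)]); N=np.array([-A[1],A[0]])
Q=[0,np.cos(TH/2),np.sin(TH/2),0]
def L(x,y,tip): return [*(O+x*A+y*N),tip+.025]
def inline(p): return np.round([(p-O)@A,(p-O)@N],4)
def check(cams=("top","scene")):
    px={}
    for c in cams:
        vision.snapshot(c)
        try:
            m,b,a,n,p=roller(c,near=tuple(O)); px[c]=p; print(c,"mean",inline(m),"rect",inline(b),"dA deg",np.degrees(np.arctan2(a[1],a[0])-TH).round(1),n)
        except TypeError: print(c,"none")
E
python3 - <<'E'
from h import *
T=vision.get_calibration("top");S=vision.get_calibration("scene")
print("start tri",meet(T,[186.7,281.9],S,[200+698/2.7,190+283/2.7]),at_z(T,[186.7,281.9],.063))
print("small tri",meet(T,[208.1,284.3],S,[200+643/2.7,190+244/2.7]),at_z(T,[208.1,284.3],.063))
gripper_to(0.0,10)
r.move_to(L(.011,-.163,.20),Q); print(telemetry.current_ee_pos())
r.move_l(L(.011,-.163,.047),vel=.12)
print(r.move_l(L(.011,-.06,.047),vel=.03,guard=15), telemetry.current_wrist_force())
print(telemetry.current_t(),telemetry.current_opening()); check()
cv2.imwrite("pics/s1.png",cv2.resize(vision.snapshot("scene")[180:330,180:400,::-1],None,fx=3.5,fy=3.5,interpolation=cv2.INTER_CUBIC))
E
```

```text
start tri (array([0.45574286, 0.38819805, 0.05772978]), np.float64(0.0016018563767694332)) [[0.456079   0.38602005 0.063     ]]
small tri (array([0.44835065, 0.33309811, 0.05937381]), np.float64(0.001277017337927452)) [[0.44865673 0.33168456 0.063     ]]
[ 0.58480652 -0.16712856  0.22504193]
False [ 0.37521567 -0.4704303  -0.42157453]
10.8167 0.00021461108366657478
top mean [0.2634 0.0084] rect [0.264  0.0082] dA deg -41.4 621
scene mean [ 0.0129 -0.0332] rect [ 0.0099 -0.0332] dA deg 2.1 585
```

View pics/s1.png

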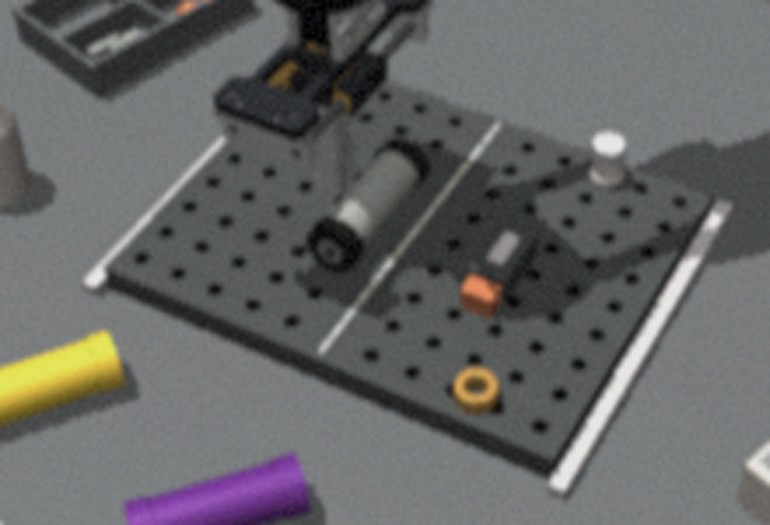

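The roller is rolling straight, with the finger behind it at picture (330,150) and the line still ahead. Its axis is about 27 mm ahead of the finger, so I'll push on to slightly short, retreat and measure.

Run:
```python
from h import *
r.move_l(L(.011,-.028,.047),vel=.02,guard=15); r.hold(.5)
r.move_l(L(.011,-.06,.047),vel=.06); r.move_l(L(.011,-.06,.2),vel=.2); r.move_l(L(.011,-.26,.25),vel=.25)
check(); print(telemetry.current_t())
cv2.imwrite("pics/t2.png",cv2.resize(vision.snapshot("top")[170:320,240:440,::-1],None,fx=4,fy=4,interpolation=cv2.INTER_CUBIC))
```

```text
top mean [ 0.0106 -0.0016] rect [ 0.0109 -0.0016] dA deg -0.1 594
scene mean [ 0.0149 -0.0006] rect [ 0.0105 -0.0014] dA deg 2.1 652
16.0917
```

View pics/t2.png

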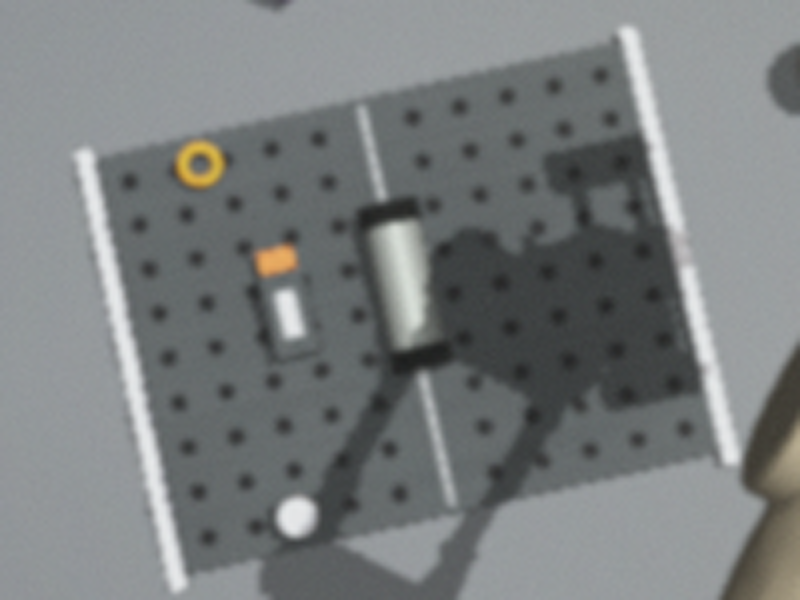

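The roller lies on the line: y ≈ −1.5 mm, x ≈ +11 mm, angle ≈ 0°. In the picture the line meets both tyre middles, at (388,210) and (420,358). Next is the large button.

Run:
```python
from h import *
B=[.456,.388]
r.move_to([*B,.20],Q)
r.move_l([*B,.075+.025],vel=.12)
f0=telemetry.current_wrist_force()
g=r.move_l([*B,.0565+.025],vel=.015,guard=12)
r.hold(.3)
print("guard",g,"tip z",telemetry.current_ee_pos(),"dF",telemetry.current_wrist_force()-f0)
cv2.imwrite("pics/s3.png",cv2.resize(vision.snapshot("scene")[180:380,330:530,::-1],None,fx=3,fy=3,interpolation=cv2.INTER_CUBIC))
print(telemetry.current_t())
```

```text
guard True tip z [0.4559974  0.38803002 0.08625255] dF [-0.93695938 -1.73434657  4.82515855]
20.7833
```

View pics/s3.png

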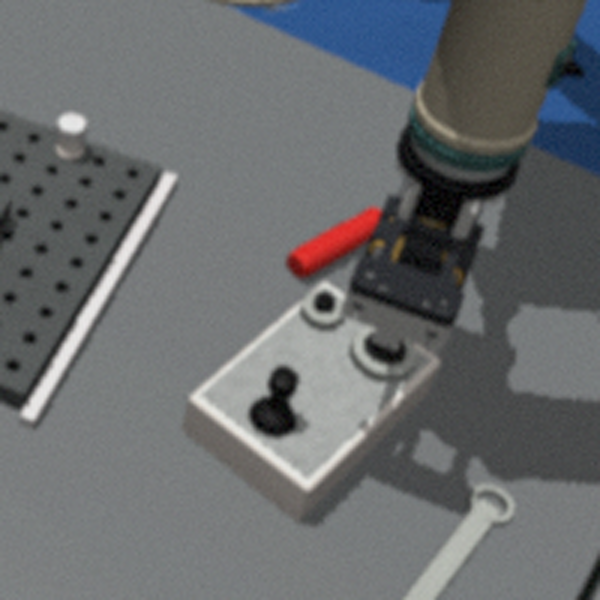

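The press stopped after about 2 mm, and the fingers look set toward the upper right of the button at (385,345), possibly on the housing rim. I'll lift and re-measure the button with the wrist camera.

Run:
```python
from h import *
S=vision.get_calibration("scene"); print("tip proj in s3",(pix(S,[.456,.388,.061])-[330,180])*3)
r.move_l([.456,.388,.14],vel=.15)
ks=[];ims=[]
for p in([.456,.388,.2],[.40,.36,.2]):
    r.move_l([*p],vel=.25); k=vision.get_calibration("wrist"); im=vision.snapshot("wrist"); ims.append(im);ks.append(k)
    print(np.round(k["position"],3),"proj button",pix(k,[.456,.388,.063]).round(),[ (round(d["score"],2),np.round(d["at"],4)) for d in models.mark_of("start_top","wrist")[:2]],[(round(d["score"],2),np.round(d["at"],4)) for d in models.mark_of("small_top","wrist")[:2]])
print(telemetry.current_t())
np.save("w.npy",np.array(ims)); import pickle; pickle.dump(ks,open("w.pkl","wb"))
cv2.imwrite("pics/w4.png",cv2.resize(np.hstack(ims)[:,:,::-1],(800,300)))
```

```text
tip proj in s3 [385.09136036 341.75273545]
[0.443 0.457 0.353] proj button [316. 236.] [] []
[0.386 0.428 0.353] proj button [391. 216.] [(0.79, array([0.4609, 0.3904, 0.0648]))] [(0.56, array([0.4509, 0.3296, 0.0697]))]
22.3917
```

View pics/w4.png

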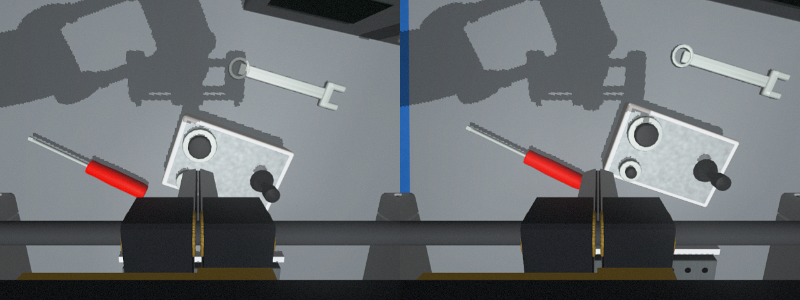

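The wrist views show the large button at (320,234) and (394,214), 2–3 mm off my assumed centre. The closed fingertips' corner radius is 14.8 mm, so they probably caught the housing rim. I'll fit the button centre precisely, then press with one tilted fingertip edge (narrower contact).

Run:
```python
from h import *
import pickle
ims=np.load("w.npy");ks=pickle.load(open("w.pkl","rb")); cs=[]
for im,k,g in zip(ims,ks,[(320,234),(394,214)]):
    gray=cv2.cvtColor(im,cv2.COLOR_RGB2GRAY); m=(gray<85).astype(np.uint8)
    n,lab,st,ce=cv2.connectedComponentsWithStats(m); l=lab[g[1],g[0]]
    (x,y),rad=cv2.minEnclosingCircle(np.argwhere(lab==l)[:,::-1].astype(np.float32))
    cs.append(ce[l]); print(l,ce[l].round(1),st[l],(x,y,rad),at_z(k,ce[l],.063).round(4), "r px expected",k["fx"]*.016/.29)
print(meet(ks[0],cs[0],ks[1],cs[1]))
print(telemetry.current_joints().round(2))
qt=(R.from_rotvec(np.radians(-20)*np.r_[N,0])*R.from_quat(np.roll(Q,-1)))
print(qt.as_matrix().round(2)); q=np.roll(qt.as_quat(),1); print(q)
for z in(.11,.06): print(inverse_kinematics([.45,.388,z+.03],q))
```

```text
0 [313.7 193.1] [     0      0    640    448 211524] (302.1815490722656, 207.15850830078125, 366.3719482421875) [[0.4468 0.4223 0.063 ]] r px expected 19.672563608687188
0 [322.7 186.8] [     0      0    640    448 215462] (311.0091552734375, 197.25494384765625, 366.3744812011719) [[0.3961 0.4004 0.063 ]] r px expected 19.672563608687188
(array([ 0.46275045,  0.23137262, -1.61774808]), np.float64(0.02156884271076094))
[ 0.6   0.24  1.63 -0.    1.27  0.41]
[[ 0.92  0.2   0.34]
 [ 0.19 -0.98  0.07]
 [ 0.34  0.   -0.94]]
[-0.01720146  0.97996401  0.09755431  0.1727941 ]
[ 0.69491436  0.24256413  1.85753967 -0.24226326  0.74651542  0.65031503]
[ 0.69491436  0.30208178  1.92461358 -0.28248009  0.6242205   0.70216055]
```

Run:
```python
from h import *
import pickle
ims=np.load("w.npy");ks=pickle.load(open("w.pkl","rb")); cs=[]
for im,k,g in zip(ims,ks,[(320,234),(394,214)]):
    w=cv2.cvtColor(im,cv2.COLOR_RGB2GRAY)[g[1]-26:g[1]+27,g[0]-26:g[0]+27]
    t,m=cv2.threshold(w,0,255,cv2.THRESH_BINARY_INV|cv2.THRESH_OTSU)
    n,lab,st,ce=cv2.connectedComponentsWithStats(m); l=lab[26,26]
    c=ce[l]+np.array(g)-26; cs.append(c); print(t,w[26,26],c.round(1),st[l],at_z(k,c,.063).round(4))
print(meet(ks[0],cs[0],ks[1],cs[1]))
```

```text
149.0 87 [318.9 234.4] [   7    6   38   41 1160] [[0.4578 0.3894 0.063 ]]
145.0 85 [393.5 215. ] [   6    7   40   40 1221] [[0.4579 0.3894 0.063 ]]
(array([0.45783806, 0.38939413, 0.06314161]), np.float64(3.568903170829219e-05))
```

Both views triangulate the button to (0.4578, 0.3894, 0.0631), matching the 63 mm given. Now the tilted press.

Run:
```python
from h import *
qt=(R.from_rotvec(np.radians(-20)*np.r_[N,0])*R.from_quat(np.roll(Q,-1))); q=np.roll(qt.as_quat(),1)
off=qt.apply([-.0125,0,.025]); C=np.array([.4578,.3894,0])-np.r_[A,0]*.002
P=lambda z: C+[0,0,z]-off
r.move_to(P(.13),q); r.move_l(P(.07),vel=.1)
f0=telemetry.current_wrist_force()
g=r.move_l(P(.0568),vel=.015,guard=15)
r.hold(.3); tip=telemetry.current_ee_pos()+R.from_quat(np.roll(telemetry.current_tool_rot(),-1)).apply([-.0125,0,.025])
print("guard",g,"tip",tip.round(4),"dF",telemetry.current_wrist_force()-f0,telemetry.current_t())
cv2.imwrite("pics/s5.png",cv2.resize(vision.snapshot("scene")[230:350,390:510,::-1],None,fx=5,fy=5,interpolation=cv2.INTER_CUBIC))
```

```text
guard False tip [0.456  0.3892 0.0576] dF [-2.09583415 -1.01714777  6.15700384] 25.0083
```

View pics/s5.png

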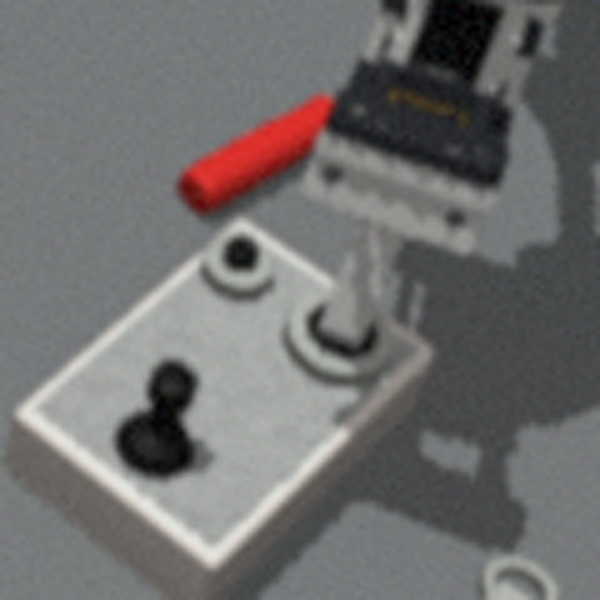

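The finger is in the button's middle at (345,325), 5.4 mm down with 6 N, so it is probably at the stop. I'll push a little harder to prove it, then release, retreat and check everything.

Run:
```python
from h import *
qt=(R.from_rotvec(np.radians(-20)*np.r_[N,0])*R.from_quat(np.roll(Q,-1)))
off=qt.apply([-.0125,0,.025]); C=np.array([.4578,.3894,0])-np.r_[A,0]*.002
P=lambda z: C+[0,0,z]-off
g=r.move_l(P(.0545),vel=.01,guard=20); r.hold(.3)
tip=telemetry.current_ee_pos()+R.from_quat(np.roll(telemetry.current_tool_rot(),-1)).apply([-.0125,0,.025])
print("guard",g,"tip",tip.round(4),"F",telemetry.current_wrist_force())
r.move_l(P(.13),vel=.1); r.move_l(P(.13)+[-.12,.12,.12],vel=.2); r.hold(.5)
print("F",telemetry.current_wrist_force()); check()
for t in ["block","collar","pot","flask","driver","wrench","spool","start_top"]:
    print(t,[(round(d["score"],2),np.round(d["at"],3)) for d in models.mark_of(t,"top")[:1]])
print(telemetry.current_t())
cv2.imwrite("pics/t6.png",cv2.resize(vision.snapshot("top")[170:390,130:480,::-1],None,fx=2.28,fy=2.28,interpolation=cv2.INTER_CUBIC))
```

```text
guard False tip [0.4562 0.3893 0.0571] F [-7.51406022 -3.91538296 18.43285703]
F [0.80437581 0.54444104 0.10207949]
top mean [ 0.0099 -0.0011] rect [ 0.01  -0.001] dA deg -1.2 653
scene mean [ 0.0143 -0.0009] rect [ 0.0105 -0.0016] dA deg 0.9 640
block [(0.78, array([0.537, 0.068, 0.023]))]
collar [(0.62, array([ 0.553, -0.011,  0.046]))]
pot [(0.58, array([0.408, 0.066, 0.025]))]
flask [(0.78, array([ 0.695, -0.303,  0.002]))]
driver [(0.61, array([0.296, 0.316, 0.001]))]
wrench [(0.83, array([ 0.569,  0.5  , -0.002]))]
spool [(0.77, array([ 0.299, -0.321, -0.004]))]
start_top [(0.51, array([0.457, 0.393, 0.066]))]
28.9417
```

View pics/t6.png

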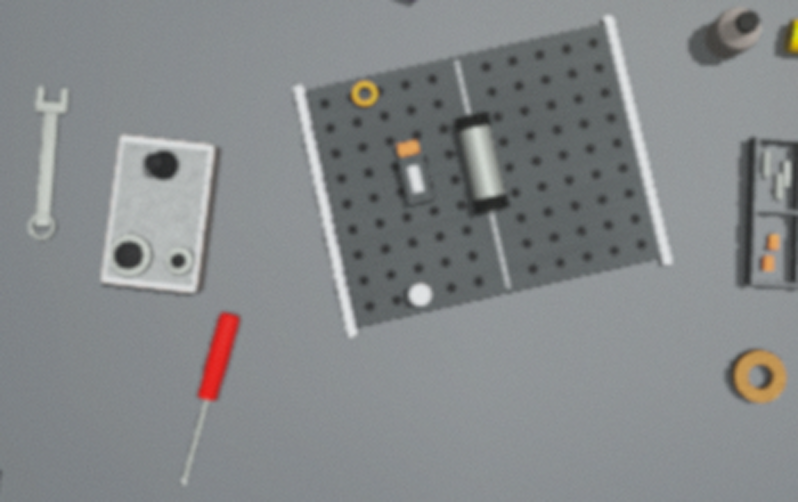

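The button hit its stop (tip at 57.1 mm, 18 N). The picture shows the roller on the line at (482,160) and everything else where it was. The collar is still at (364,93), so the network's "collar" report was the roller. Handing in.

```bash
python3 -c "
from h import *
r.sign_off(); print(telemetry.current_t())"
```

```text
the job is handed in; nothing more can be done
the job is handed in; nothing more can be done
```

I rolled the grey roller about 115 mm onto the scribed line with the closed fingertips. I then pressed the larger button to its stop and handed the job in at about 29 s; sign-off gives no verdict.

**Roller:** After the last move, both cameras put its axis 1–2 mm from the line and 10–14 mm from the line's middle lengthways. Its angle was within about 1.2° of the line. I did not measure its rotation directly; it rolled freely with almost no push force.

**Button:** The first press stopped after about 2 mm, probably because the closed fingertips caught the housing rim. I re-measured the centre with the wrist camera and pressed again with one tilted fingertip edge. The tip reached 57.1 mm at 18 N, which is about 6 mm of travel. I lifted off afterwards and did not touch the smaller button.

**Other objects:** Block, pot and flask measured within about 5 mm of their start. For the wrench, driver and spool I compared the before and after pictures and saw no movement.

**Disagreement:** In the last check the network reported the collar at the roller's position. The picture shows the collar unmoved, so I treated that as a false detection.

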